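# Put up the worktop spice shelf: hook in the missing bracket and lay the board

### The arm

A 6-joint arm with a two-finger parallel gripper is mounted at the origin on a cart in front of the work surface, level with it; the furniture and walls round the work are solid. World frame = base frame: x ahead of the robot, y to its left, z up, the work surface at z = 0. Lengths are in mm, angles in rad, forces in N, time in s.
With the tool pointing down it reaches from about 200 to 875 mm from the base axis. Payload 3.4 kg.
Tool frame: the origin (TCP) lies between the finger pads; the fingertips stand 8 mm ahead of it and the grasp point (between the pads) lies 11 mm behind it; z points along the fingers, y is the line along which they close (so a half turn about z gives the same grasp; the last joint's range is limited). The gripper opens to 94 mm and grips with 3 to 60 N. Pads are 16 mm wide; open, the fingers measure 119 mm over their backs; the gripper's body (75 mm by 177 mm) begins 78 mm behind the grasp point.
Start: joints at [0.988, 0.276, 1.505, -0, 1.361, -0.121], TCP at [256.219, 514.797, 213.493] pointing down, gripper open.
Joint ranges: [-2.89, 2.89], [-0.75, 2.08], [0.22, 2.7], [-1.18, 4.32], [0.11, 2.71], [-2.7, 2.7]. Speed limits (rad/s): [2.57, 2.57, 3.14, 3.14, 3.14, 3.14].

### API

Orientations are given as [roll, pitch, yaw] about the fixed x, y, z axes, in that order (R = Rz(yaw) Ry(pitch) Rx(roll)).
In Python, from station import bot, camrig, telemetry gives the robot as it stands (bot), with the cameras (camrig) and the readings (telemetry).
- The arm moves only by the tool move_tool, called after "Call:" by a JSON object that holds its "op" and its "data". Schema: {"type":"object","properties":{"increments":{"type":"array","items":{"type":"array","items":{"type":"number"},"minItems":6,"maxItems":6},"minItems":1,"maxItems":8},"finger_gap":{"type":"number"},"grip_force":{"type":"number"},"only":{"type":"string"},"quiet":{"type":"boolean"},"lines":{"type":"string"}},"required":["increments"],"additionalProperties":false}. increments is a list of rows, 1 to 8 of them, each of 6 numbers: dx, dy, dz in mm, then a rotation vector rx, ry, rz in rad; each row is the pose to reach, as a shift and turn from the pose commanded when the call began, along the tool's axes at that moment; what a row does not reach only later rows make up. A row lasts 1/12 s, in which the tool goes at most 41.7 mm and 0.125 rad, less where a joint would pass 70% of its speed; a pose out of reach is approached as far as the arm can. finger_gap is the finger opening in mm, set as the call begins (left out keeps the last). The fingers move at their own pace and stop on an object; grip_force is the grip in N (left out, the last holds). Time passes only in rows, so rows that do not move let the fingers close. The tool returns the time, the measured TCP pose, the force, the opening and the grip force at its end. only (a regular expression) keeps the lines of the reply that match it, lines (a string "A,B") keeps lines A to B, and quiet returns only ok. Input that does not fit is refused with a message, and nothing moves.
- telemetry.get_state(): the state, without advancing time (a new reading comes with each control period).
- camrig.snapshot(name): name is "scene" or "side" or "wrist"; returns a dict with "color" (420x560x3 uint8, red, green, blue), "fov_y" (degrees; the focal length in pixels is half the picture's height over the tangent of half this angle, whatever the lens; pixels are square), "cx", "cy" (the principal point, pixels), "cam_to_world" (4x4, takes a point from camera to world coordinates); the wrist camera has in their place "tool_from_camera" (4x4, takes a point from camera to tool coordinates, whose origin is the TCP and whose axes are the flange's). Camera axes: x right, y down, z forward; pixel columns grow to the right and rows downward; lengths in mm; the calibration is good to about 2 mm. A picture is of the moment at which its call begins: read the wrist's pose just before it. There is no depth.
- bot.hand_in(): hands the job in; it is judged then, once.
The state is a dict: "time": time; "joint_pos": joint angles; "qd": joint speeds; "joint_torque": joint torques, N m; "tool_pos": TCP position; "orientation": TCP orientation; "contact_force": force on the tool from outside, world axes, zero at the start; "wrist_torque": the same for the moment, N m; "width": finger opening in mm; "gripper_force": force on a finger pad.
Only numpy, scipy, OpenCV 4.12 (cv2) and the standard library are available. Lean on these libraries where they do the work, as an engineer would, in place of code of your own. Each camera call takes 0.05 s, during which the arm holds its last target. There are 200 camera calls.

### The job

One bracket of the little worktop shelf stand is missing: hook the loose bracket's two claws into the top two slots of the bare upright, level with its mate, let go so that it hangs there by its claws, then press its thumb tab down with the closed fingers until it is fully home and both orange spring clips have snapped shut over its shoulders. Then lay the wooden board flat across both brackets, centred, between their thumb tabs and front lips. Leave everything else on the worktop where it stands.

Things in the scene. Friction and masses are not known exactly. Their poses are not given: they have to be found in the camera images.
- stand: fixed shelf stand: dark steel base plate 130 x 300 x 8 mm with two aluminium uprights at y = +115 and -115 mm; which one is bare varies. Origin on the worktop midway between the uprights' front faces; x points to the back, y along the stand, z up; the front faces look to -x. A tie bar joins the uprights behind, 34 to 56 mm high. Turned a little from start to start.
- upright_free: the bare upright: hollow aluminium channel 46 mm wide (y), 22 mm deep (x), its top 198 mm above the worktop. Origin at its foot, middle of the front face, 8 mm above the worktop; axes as the stand's. Black clip housings stand 9 mm forward of the face, at y = 17 to 23 mm on either side, 152 to 166 mm above the worktop, each with an orange sprung nose.
- free_seat (a point): point on the front face of the bare upright, 105 mm above the worktop, axes as the stand's: the bracket's origin lies here, axes alike, when it is fully home
- slot_low (a point): middle of the mouth of the second slot from the top in the bare upright, 30.5 mm above free_seat: the slot for the lower claw. Each upright has a column of four slots 44 mm apart, 10 mm wide and 29 mm high, through a 4 mm face plate; behind it is free for 17 mm
- slot_high (a point): middle of the mouth of the top slot, 74.5 mm above free_seat, for the upper claw. The bracket's two claws go into both slots at once
- upright_held: the other upright, alike, with an identical bracket already locked in (all fixed). Beware above and behind: wall cabinets overhang everything beyond world x = 0.58 m, from 0.60 m above the worktop up
- held_seat (a point): point on the front face of the other upright, 105 mm above the worktop: origin of the bracket fitted there
- bracket: loose dark steel bracket, 0.2 to 0.35 kg, standing on the flat underside of its arm. Origin: rear face of the back plate, underside, mid width. Arm along -x: 18 mm wide (y), 24 high, ending in a lip 10 mm higher (x = -108 to -102). Back plate x = -6 to 0, 18 wide, 72 high, before it a gusset 8 mm wide and the tab, to x = -28; shoulders to y = +-14, z = 45 to 50, for the clips
- grip_spot (a point): good place to grip the bracket across its arm (closing along its y): 60 mm in front of the back plate's rear face and 29 mm above its underside, 5 mm above the arm's top, so the fingers hold the arm with their ends
- claw_low (a point): middle of the bracket's lower claw, at x = 5.5, z = 13 mm in its frame. Claws are 6 mm wide, reach x = 10.5, taper at the front: a neck 8 mm high (underside z = 16), behind it a hook hanging 14 mm lower; 5.5 mm between hook and back plate. It enters its slot with the bracket held square, 14 to 21 mm (best 17) above home, pushed straight in (+x) till the back plate meets the face
- claw_high (a point): the same for the upper claw, 44 mm higher. Once in, the bracket is lowered straight: about 7 to 8 mm above home its shoulders come to rest on the sprung clips, and it hangs there by its claws when let go
- thumb_tab (a point): middle of the top of the bracket's thumb tab: ledge 18 mm wide, x = -28 to -4, this point at x = -15, 72 mm above the bracket's underside. Pressing it takes about 5 to 10 N until the clips snap, then the bracket stops hard on the slots' lower edges. Pushing far out on the arm wedges the claws
- clip_left (a joint): orange sprung nose at the left (+y) of the bare upright: 0 m closed; the bracket's shoulder pushes it outward about 3 mm as it passes, then it springs back to 0 over the shoulder
- clip_right (a joint): the same at the right (-y)
- board: shelf board of light wood, 66 (x) x 300 (y) x 15 (z) mm, 0.17 to 0.29 kg, flat on the worktop. Origin in the middle of its underside; either way round is right. On the brackets its underside is 24 mm above the seats, its middle 65 mm in front (-x) of the uprights' faces, with 4 mm to spare at the tabs behind and at the lips in front
- mug: speckled white mug, 88 mm high, 86 mm wide, 117 mm over the handle, standing on the stand's base plate between the uprights, under the shelf; origin under its middle; bystander
- spice_a: spice jar with a red cap, 45 mm wide, 106 mm high, behind the stand; origin under its middle; bystander
- spice_b: second spice jar with a red cap, 45 mm wide, 106 mm high, behind the stand; bystander
- garlic: garlic bulb, 56 mm, near the front edge at the left; bystander
- timer: blue-green and white kitchen timer, 64 mm wide, 55 mm high, near the front edge at the right; bystander
- tea_tin: tea tin with an orange lid, 91 mm wide, 115 mm high, left behind; bystander
- oil_bottle: dark green oil bottle, 59 mm wide, 282 mm high, right behind; bystander
- egg_box: grey cardboard egg box, 106 x 155 x 72 mm, far right; bystander

How it is judged:
By the outcome, as a careful person would: the job done as asked, in the order asked, and still so for the second after the job is handed in, with the robot touching nothing.
It also fails if it takes over 69 s, if anything falls off the work surface, if the arm or the gripper's body presses on something with over 40 N, if the wrist force passes 120 N, or if a joint passes its speed limit or range.

## Working session

There is one attempt and no reset: what is moved stays moved. The work goes in short steps, Python scripts to look and compute and a tool call to move; the robot and the scene stay as the last step left them, time stands still between calls to the robot, and variables do not carry over. Pictures are saved under pics/ and viewed, at most 10 in all, crops included, and the job is handed in when it is done.

```bash
ls; mkdir -p pics; python3 - <<'E'
from station import bot, camrig, telemetry
import cv2,numpy as np
s=telemetry.get_state();print(s)
for n in("scene","side","wrist"):
    d=camrig.snapshot(n)
    cv2.imwrite(f"pics/{n}0.png",d["color"][:,:,::-1])
    np.savez(f"pics/{n}0.npz",**d)
    print(n,{k:(np.round(v,3).tolist() if k!="color" else 0) for k,v in d.items()})
E
```

```text
pics
station.py
{'time': 0.0, 'joint_pos': array([ 9.87981381e-01,  2.76597216e-01,  1.50608985e+00,  7.83282856e-06,
        1.36068920e+00, -1.20973871e-01]), 'qd': array([ 3.59139078e-04,  1.00541203e-03,  1.26523783e-03, -9.74292922e-05,
       -7.75640489e-04,  8.98435277e-04]), 'joint_torque': array([-2.41036883e-03, -4.04578185e+01, -2.37228101e+01,  7.00916396e-02,
        3.44082923e-02, -1.29933933e-04]), 'tool_pos': array([255.91107187, 514.31597031, 212.62070859]), 'orientation': array([-3.13982300e+00, -2.22846458e-04,  2.67974974e+00]), 'contact_force': array([-0.15537177, -0.33369359,  0.17848348]), 'wrist_torque': array([ 0.03750445, -0.05179917,  0.01787495]), 'gripper_force': 0.0, 'width': 94.0071888251887}
scene {'color': 0, 'fov_y': 50.088, 'cx': 272.376, 'cy': 215.455, 'cam_to_world': [[0.662, -0.542, 0.518, -398.29], [-0.75, -0.476, 0.46, -918.302], [-0.003, -0.693, -0.721, 1392.103], [0.0, 0.0, 0.0, 1.0]]}
side {'color': 0, 'fov_y': 55.174, 'cx': 276.482, 'cy': 208.035, 'cam_to_world': [[-1.0, 0.005, 0.022, 503.018], [-0.017, 0.466, -0.885, 962.01], [-0.014, -0.885, -0.465, 685.251], [0.0, 0.0, 0.0, 1.0]]}
wrist {'color': 0, 'fov_y': 64.822, 'cx': 280.08, 'cy': 210.348, 'tool_from_camera': [[0.0, -0.966, -0.26, 75.386], [1.0, 0.001, -0.0, 0.225], [0.0, -0.26, 0.966, -170.802], [0.0, 0.0, 0.0, 1.0]]}
```

```bash
python3 - <<'E'
import cv2
for n in("scene","side"):
    cv2.imwrite(f"pics/{n}0b.png",cv2.resize(cv2.imread(f"pics/{n}0.png"),(800,600),interpolation=cv2.INTER_CUBIC))
E
```

```text
(no output)
```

View pics/scene0b.png

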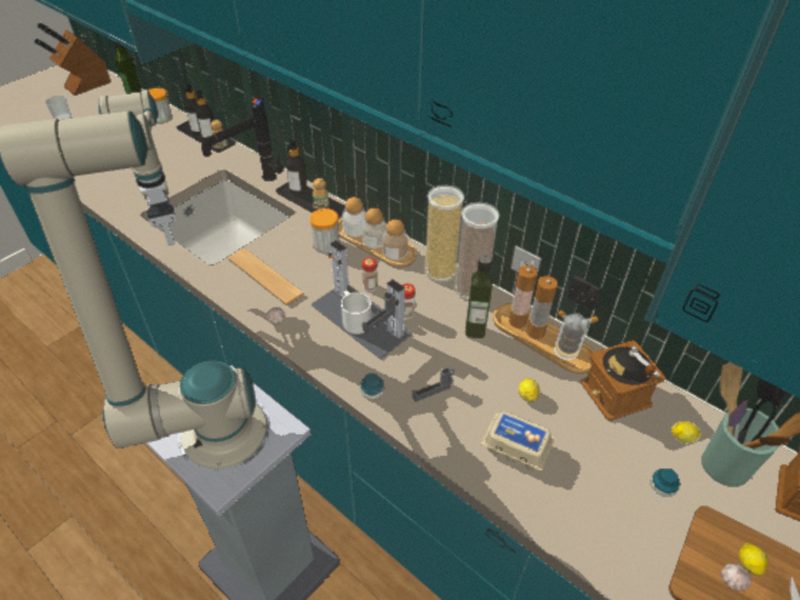

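View pics/side0b.png

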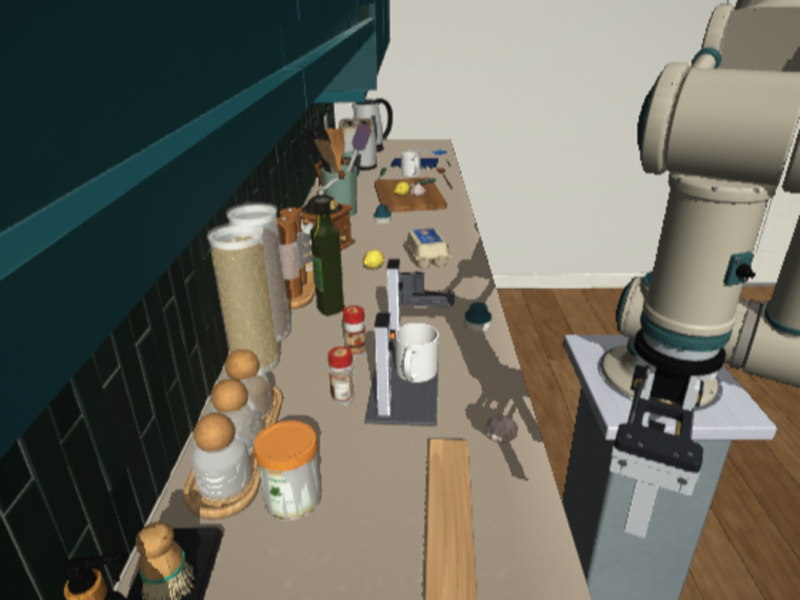

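```bash
cat > h.py <<'E'
import numpy as np, cv2
from scipy.spatial.transform import Rotation as Rn
def snap(name,tag):
    from station import bot, camrig, telemetry
    s=telemetry.get_state(); d=dict(camrig.snapshot(name))
    if name=="wrist":
        T=np.eye(4);T[:3,:3]=Rn.from_euler("xyz",s["orientation"]).as_matrix();T[:3,3]=s["tool_pos"]
        d["cam_to_world"]=T@np.array(d["tool_from_camera"])
    cv2.imwrite(f"pics/{tag}.png",d["color"][:,:,::-1]); np.savez(f"pics/{tag}.npz",**d)
    return d
def crop(tag,x0,y0,x1,y1,k):
    im=cv2.imread(f"pics/{tag}.png")[y0:y1,x0:x1]
    cv2.imwrite(f"pics/{tag}_c.png",cv2.resize(im,None,fx=k,fy=k,interpolation=cv2.INTER_CUBIC))
def cam(tag):
    d=np.load(f"pics/{tag}.npz");f=210/np.tan(np.radians(float(d["fov_y"]))/2)
    return f,float(d["cx"]),float(d["cy"]),d["cam_to_world"]
def ray(tag,u,v):
    f,cx,cy,M=cam(tag);r=M[:3,:3]@np.array([(u-cx)/f,(v-cy)/f,1]);return M[:3,3],r/np.linalg.norm(r)
def onz(tag,u,v,z):
    o,r=ray(tag,u,v);return o+r*(z-o[2])/r[2]
def proj(tag,P):
    f,cx,cy,M=cam(tag);p=(np.atleast_2d(P)-M[:3,3])@M[:3,:3];return np.c_[f*p[:,0]/p[:,2]+cx,f*p[:,1]/p[:,2]+cy]
def togo(target,yaw=None,R=None):
    "rows numbers from the measured pose: shift and rotvec in tool axes"
    from station import bot, camrig, telemetry
    s=telemetry.get_state();R0=Rn.from_euler("xyz",s["orientation"])
    if R is None: R=Rn.from_euler("xyz",[np.pi,0,yaw])
    print("now",s["tool_pos"].round(1),s["orientation"].round(3),"t",round(s["time"],2))
    print("shift",R0.inv().apply(np.array(target)-s["tool_pos"]).round(1),"rv",(R0.inv()*R).as_rotvec().round(3))
E
python3 - <<'E'
from h import *
k=1/1.42857
for n,u,v,z in[("board",231,258,15),("board",247,250,15),("board",302,290,15),("board",288,303,15),("lip",416,395,34),("back",450,372,60),("baseL",313,302,8),("baseF",383,352,8),("baseR",410,336,8),("topfree",337,243,198),("topheld",396,284,198)]:
    print(n,onz("scene0",u*k,v*k,z).round())
E
```

```text
board [422. 489.  15.]
board [481. 481.  15.]
board [472. 210.  15.]
board [406. 201.  15.]
lip [ 388. -312.   34.]
back [ 489. -343.   60.]
baseL [462. 153.   8.]
baseF [ 456. -136.    8.]
baseR [ 551. -155.    8.]
topfree [553. 125. 198.]
topheld [ 538. -112.  198.]
```

```bash
python3 -c "
from h import *;togo([390,0,280],np.pi)"
```

```text
now [256.  514.4 212.8] [-3.14 -0.    2.68] t 0.15
shift [-349.2 -400.9  -66.7] rv [-0.001 -0.    -0.462]
```

Call:
{"op": "move_tool", "data": {"increments": [[-20,-23,-4,0,0,-0.06],[-47,-54,-9,0,0,-0.12],[-74,-85,-14,0,0,-0.18],[-101,-116,-19,0,0,-0.24],[-128,-147,-24,0,0,-0.3],[-155,-178,-29,0,0,-0.36],[-182,-209,-34,0,0,-0.42],[-209,-240,-40,0,0,-0.462]], "finger_gap": 94}}

```text
time: 0.82
tool_pos: [336.0, 204.9, 253.5]
orientation: [-3.141, -0.0, -3.138]
contact_force: [2.0, -0.2, 0.0]
width: 93.9
gripper_force: 0.0
```

```bash
python3 -c "
from h import *;snap('wrist','w0');togo([390,0,280],np.pi)"
```

```text
now [338.8 197.7 254.6] [-3.134  0.004  3.14 ] t 0.87
shift [ -51.7 -197.8  -23.7] rv [-0.008  0.004 -0.002]
```

Call:
{"op": "move_tool", "data": {"increments": [[-9,-35,-4,0,0,0],[-18,-70,-9,0,0,0],[-27,-105,-13,0,0,0],[-36,-140,-17,0,0,0],[-45,-175,-21,0,0,0],[-50,-190,-24,0,0,0],[-51,-197,-24,0,0,0],[-51,-197,-24,0,0,0]]}}

```text
time: 1.53
tool_pos: [387.6, 9.0, 277.2]
orientation: [3.141, -0.0, 3.139]
contact_force: [-0.5, 0.1, 0.8]
width: 94.2
gripper_force: 0.0
```

```bash
python3 -c "
from h import *;snap('wrist','w1')
import cv2;cv2.imwrite('pics/w1b.png',cv2.resize(cv2.imread('pics/w1.png'),(800,600),interpolation=cv2.INTER_CUBIC))"
```

```text
(no output)
```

View pics/w1b.png

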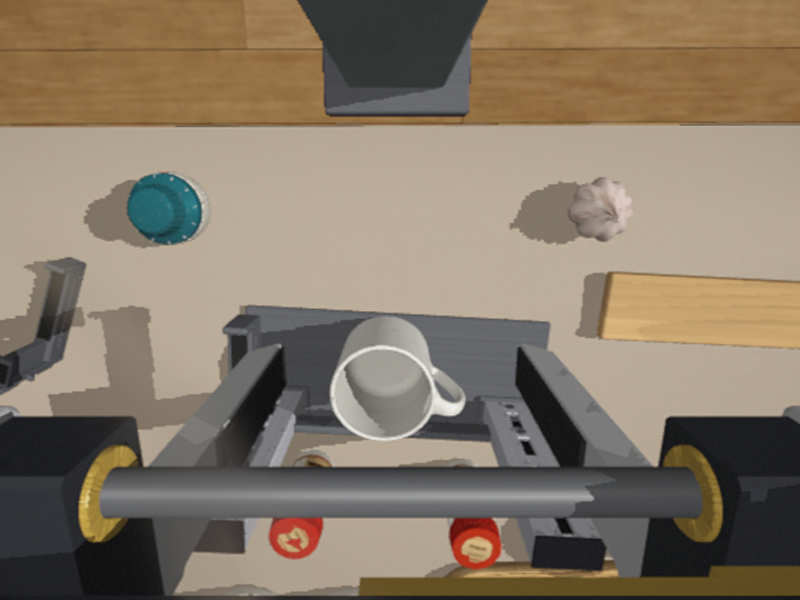

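Call:
{"op": "move_tool", "data": {"increments": [[-15,15,-3,0,0,0],[-40,40,-8,0,0,0],[-65,65,-13,0,0,0],[-88,90,-18,0,0,0],[-100,108,-22,0,0,0],[-102,112,-23,0,0,0],[-102,112,-23,0,0,0],[-102,112,-23,0,0,0]]}}

```text
time: 2.25
tool_pos: [488.0, 122.5, 300.0]
orientation: [-3.141, -0.002, -3.139]
contact_force: [0.1, -0.3, -0.7]
width: 94.1
gripper_force: 0.0
```

```bash
python3 -c "
from h import *;snap('wrist','w2')
import cv2;cv2.imwrite('pics/w2b.png',cv2.resize(cv2.imread('pics/w2.png'),(800,600),interpolation=cv2.INTER_CUBIC))"
```

```text
(no output)
```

View pics/w2b.png

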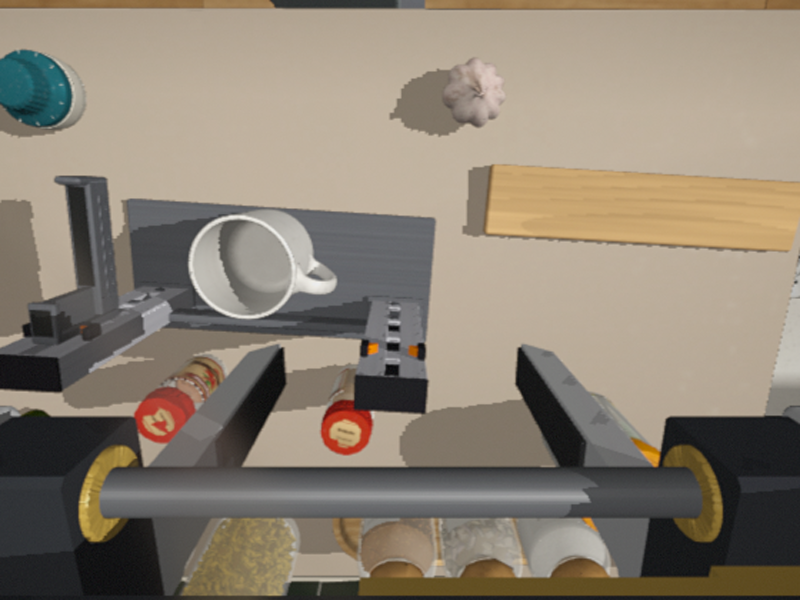

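```bash
python3 -c "
from h import *;crop('w2',0,125,310,295,2.58)"
```

```text
(no output)
```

View pics/w2_c.png

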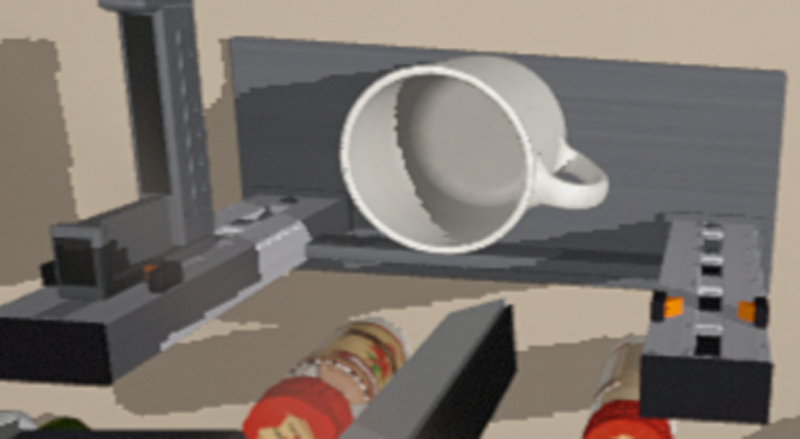

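```bash
cat > fit.py <<'E'
from h import *
from scipy.optimize import least_squares
pts=[(641,357,0,92,198),(771,363,0,138,198),(641,415,22,92,198),(771,421,22,138,198),(112,324,0,-92,198),(108,384,22,-92,198),(232,38,None,-150,8),(785,72,None,150,8)]
uv=np.array([(p[0]/2.58,125+p[1]/2.58) for p in pts])
def W(q):
    x,y,a,b=q;c,s=np.cos(a),np.sin(a)
    return np.array([(x+c*(b if p[2] is None else p[2])-s*p[3],y+s*(b if p[2] is None else p[2])+c*p[3],p[4]) for p in pts])
r=least_squares(lambda q:(proj("w2",W(q))-uv).ravel(),[545,8,-.05,-110],x_scale=[1,1,.01,1])
print(r.x.round(4));print((proj("w2",W(r.x))-uv).round(1).tolist())
k=1/1.42857
for n,u,v in[("n",491,165),("b",486,234),("rb",790,249)]:print(n,onz("w2",u*k,v*k,15).round(1))
for n,u,v,z in [("tiplip",70,262,34),("lip2",82,266,34)]:print(n,onz("w1",u*k,v*k,z).round(1))
E
python3 fit.py
```

```text
[ 5.293112e+02  3.060000e+00 -6.000000e-02 -8.331870e+01]
[[0.5, -0.3], [1.5, 0.4], [-0.4, -0.4], [-0.4, 0.2], [-2.6, 0.4], [2.0, -0.1], [-2.3, -0.2], [1.5, 0.5]]
n [404.6 206.4  15. ]
b [468.5 205.   15. ]
rb [482.1 500.4  15. ]
tiplip [ 387.7 -284.1   34. ]
lip2 [ 391.3 -274.1   34. ]
```

```bash
python3 -c "
from h import *;togo([430,-305,240],np.pi-.3)"
```

```text
now [487.9 121.9 300.1] [-3.141e+00 -2.000e-03 -3.140e+00] t 2.3
shift [  58.3 -426.8   60.4] rv [-0.001 -0.001  0.301]
```

Call:
{"op": "move_tool", "data": {"increments": [[3,-25,0,0,0,0],[8,-60,0,0,0,0.04],[13,-95,0,0,0,0.08],[18,-135,0,0,0,0.12],[23,-175,0,0,0,0.16],[28,-215,0,0,0,0.2],[34,-255,0,0,0,0.24],[40,-295,5,0,0,0.3]]}}

```text
time: 2.97
tool_pos: [447.7, -175.3, 296.5]
orientation: [-3.141, 0.002, 2.838]
contact_force: [0.4, 0.2, 0.4]
width: 94.0
gripper_force: 0.0
```

Call:
{"op": "move_tool", "data": {"increments": [[9,-38,10,0,0,0],[12,-75,25,0,0,0],[14,-105,40,0,0,0],[15,-125,55,0,0,0],[15,-130,55,0,0,0],[15,-131,55,0,0,0],[15,-131,55,0,0,0]]}}

```text
time: 3.55
tool_pos: [396.1, -293.6, 241.2]
orientation: [3.141, 0.001, 2.84]
contact_force: [0.4, -0.3, -0.2]
width: 94.1
gripper_force: 0.0
```

```bash
python3 -c "
from h import *;togo([430,-305,240],np.pi-.3)
snap('wrist','w3')
import cv2;cv2.imwrite('pics/w3b.png',cv2.resize(cv2.imread('pics/w3.png'),(800,600),interpolation=cv2.INTER_CUBIC))"
```

```text
now [ 396.1 -293.6  241.2] [3.141e+00 1.000e-03 2.840e+00] t 3.55
shift [-35.7  -0.9   1.2] rv [ 0.001  0.001 -0.001]
```

View pics/w3b.png

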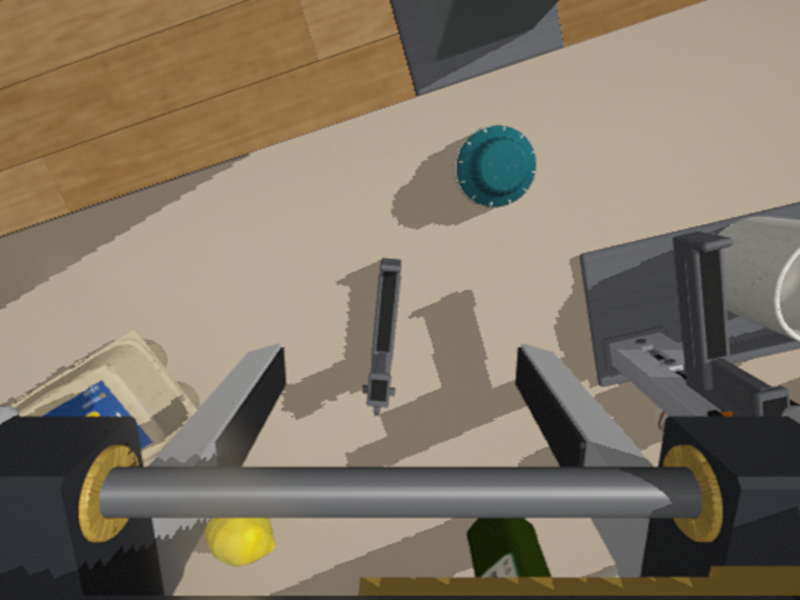

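```bash
python3 - <<'E'
from h import *
k=1/1.42857
L=onz("w3",391*k,260*k,34);F=onz("w3",378*k,376*k,72);B=onz("w3",376*k,404*k,72)
print(L,F,B)
a=np.arctan2(*(F-L)[1::-1]);print("yaw",a,np.linalg.norm(F-L)[...],"exp len 80/102-108")
a2=np.arctan2(*(B-L)[1::-1]);print(a2)
print("widths lip px",[np.linalg.norm(onz("w3",382*k,261*k,34)-onz("w3",401*k,261*k,34))])
x=np.array([np.cos(a),np.sin(a),0])
o=(L+108*x+F+28*x)/2;o[2]=0
g=o-60*x;g[2]=18
print("o",o,"tcp",g);togo(g,a+np.pi);togo(g+[0,0,70],a+np.pi)
E
```

```text
[ 387.10115998 -298.27330404   34.        ] [ 465.004545   -332.74093163   72.        ] [ 487.3873211  -341.64625339   72.        ]
yaw -0.41654984944303103 93.27890838681259 exp len 80/102-108
-0.4081991764603225
widths lip px [np.float64(15.394404575535257)]
o [ 488.23819548 -343.02044403    0.        ] tcp [ 433.3687752  -318.74397974   18.        ]
now [ 396.6 -293.2  241.5] [3.141e+00 2.000e-03 2.842e+00] t 3.6
shift [-42.3 -13.6 223.6] rv [0.    0.002 0.117]
now [ 396.6 -293.2  241.5] [3.141e+00 2.000e-03 2.842e+00] t 3.6
shift [-42.4 -13.5 153.6] rv [0.    0.002 0.117]
```

Call:
{"op": "move_tool", "data": {"increments": [[-8,-3,20,0,0,0.03],[-20,-7,60,0,0,0.06],[-32,-10,100,0,0,0.09],[-42,-13,135,0,0,0.117],[-43,-13.5,165,0,0,0.117],[-43,-13.5,190,0,0,0.117],[-43,-13.5,200,0,0,0.117],[-43,-13.5,200,0,0,0.117]], "finger_gap": 60}}

```text
time: 4.27
tool_pos: [433.2, -317.3, 39.0]
orientation: [3.14, -0.004, 2.727]
contact_force: [-0.3, -0.2, 0.8]
width: 60.2
gripper_force: 0.0
```

```bash
python3 -c "
from h import *
a=-.4165;o=np.array([489,-343.3,0]);x=np.array([np.cos(a),np.sin(a),0])
snap('wrist','w4');togo(o-60*x+[0,0,18],a+np.pi)
crop('w4',180,120,380,270,4)"
```

```text
now [ 434.1 -318.5   40.7] [ 3.141e+00 -1.000e-03  2.726e+00] t 4.32
shift [-0.3 -0.4 22.7] rv [ 0.001 -0.001  0.001]
```

View pics/w4_c.png

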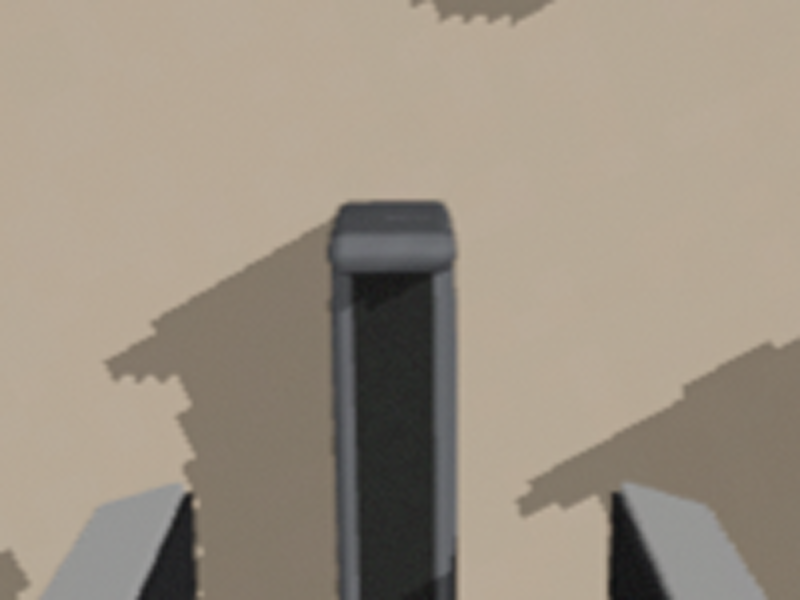

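Call:
{"op": "move_tool", "data": {"increments": [[0,-0.5,4,0,0,0],[0,-0.5,12,0,0,0],[0,-0.5,19,0,0,0],[0,-0.5,22,0,0,0],[0,-0.5,22,0,0,0],[0,-0.5,22,0,0,0]], "finger_gap": 60}}

```text
time: 4.82
tool_pos: [433.3, -319.9, 18.4]
orientation: [3.141, -0.0, 2.725]
contact_force: [-0.7, -0.8, 0.0]
width: 59.9
gripper_force: 0.0
```

```bash
python3 - <<'E'
from h import *
for v in (232,272):
  P=onz("w4",180+394/4,120+v/4,34)
  d=np.load("pics/w4.npz");T=d["cam_to_world"]@np.linalg.inv(d["tool_from_camera"])
  print(P,(np.linalg.inv(T)@np.r_[P,1]).round(1))
E
```

```text
[ 390.88571399 -299.43457712   34.        ] [45.9 -0.7  5.2  1. ]
[ 395.87873382 -301.63911436   34.        ] [40.4 -0.7  5.2  1. ]
```

Call:
{"op": "move_tool", "data": {"increments": [[0,0,0,0,0,0],[0,0,0,0,0,0],[0,0,0,0,0,0],[0,0,0,0,0,0],[0,0,0,0,0,0],[0,0,0,0,0,0]], "finger_gap": 0, "grip_force": 40}}

```text
time: 5.32
tool_pos: [433.4, -320.0, 18.5]
orientation: [3.142, 0.0, 2.725]
contact_force: [-0.2, -0.2, -0.3]
width: 23.0
gripper_force: 0.0
```

Call:
{"op": "move_tool", "data": {"increments": [[0,0,0,0,0,0],[0,0,0,0,0,0],[0,0,0,0,0,0],[0,0,0,0,0,0]], "finger_gap": 0, "grip_force": 40}}

```text
time: 5.65
tool_pos: [433.5, -319.7, 18.5]
orientation: [3.141, -0.0, 2.725]
contact_force: [0.9, 2.3, 1.4]
width: 17.9
gripper_force: 40.0
```

Call:
{"op": "move_tool", "data": {"increments": [[0,0,-5,0,0,0],[0,0,-20,0,0,0],[0,0,-50,0,0,0],[0,0,-85,0,0,0],[0,0,-120,0,0,0],[0,0,-155,0,0,0],[0,0,-180,0,0,0],[0,0,-190,0,0,0]]}}

```text
time: 6.32
tool_pos: [434.5, -321.5, 212.6]
orientation: [-3.139, 0.006, 2.725]
contact_force: [0.9, -0.6, -2.6]
width: 17.5
gripper_force: 40.0
```

```bash
cat > st.py <<'E'
from h import *
X,Y,A=529.3,3.1,-.06
def S(p): # stand to world
    c,s=np.cos(A),np.sin(A);return np.array([X+c*p[0]-s*p[1],Y+s*p[0]+c*p[1],p[2]])
E
python3 -c "
from st import *
# tcp at local -62 of bracket; back plate 30mm before face, 17 above home
print(S([0,115,105]))
t=S([-62-60,115,105+17+18]);togo(t,A+np.pi)"
```

```text
[536.19586075 117.89306209 105.        ]
now [ 434.5 -321.5  212.6] [-3.139  0.006  2.725] t 6.32
shift [199.6 400.5  70.2] rv [-0.004  0.006 -0.357]
```

Call:
{"op": "move_tool", "data": {"increments": [[10,20,0,0,0,0],[25,50,0,0,0,-0.05],[41,83,0,0,0,-0.1],[57,116,0,0,0,-0.15],[74,150,0,0,0,-0.2],[90,183,0,0,0,-0.25],[107,216,0,0,0,-0.3],[124,250,0,0,0,-0.357]]}}

```text
time: 6.98
tool_pos: [419.7, -39.6, 207.2]
orientation: [3.141, -0.002, 3.084]
contact_force: [0.1, 0.1, -2.8]
width: 17.8
gripper_force: 40.0
```

```bash
python3 -c "
from st import *
t=S([-62-60,115,190]);togo(t,A+np.pi)"
```

```text
now [419.7 -39.6 207.2] [ 3.141e+00 -2.000e-03  3.084e+00] t 6.98
shift [ 14.8 164.2  17.3] rv [ 0.    -0.002  0.002]
```

Call:
{"op": "move_tool", "data": {"increments": [[2,35,2,0,0,0],[4,70,5,0,0,0],[7,105,8,0,0,0],[11,135,15,0,0,0],[15,155,30,0,0,0],[15,163,50,0,0,0],[15,164,64,0,0,0],[15,164,67,0,0,0]]}}

```text
time: 7.65
tool_pos: [412.9, 123.7, 138.2]
orientation: [-3.14, -0.007, 3.084]
contact_force: [-0.0, -1.1, -3.0]
width: 17.7
gripper_force: 40.0
```

Call:
{"op": "move_tool", "data": {"increments": [[0,0,0,0,0,0],[0,0,0,0,0,0],[0,0,0,0,0,0]]}}

```text
time: 7.9
tool_pos: [416.7, 123.1, 142.1]
orientation: [3.141, 0.001, 3.081]
contact_force: [0.3, 0.3, -2.1]
width: 17.4
gripper_force: 40.0
```

```bash
python3 -c "
from st import *
t=S([-62-30,115,140]);togo(t,A+np.pi);snap('wrist','w5');snap('scene','s5');snap('side','d5')
import cv2
print(proj('w5',[S([0,115,198]),S([0,92,198]),S([0,138,198])]))
crop('w5',170,125,390,290,3.6)"
```

```text
now [416.7 123.1 142.1] [3.141e+00 1.000e-03 3.081e+00] t 7.9
shift [-27.6   2.    2.1] rv [ 0.     0.001 -0.001]
[[283.94454537 533.94082366]
 [236.93839863 533.93475971]
 [330.95332711 533.94688795]]
```

View pics/w5_c.png

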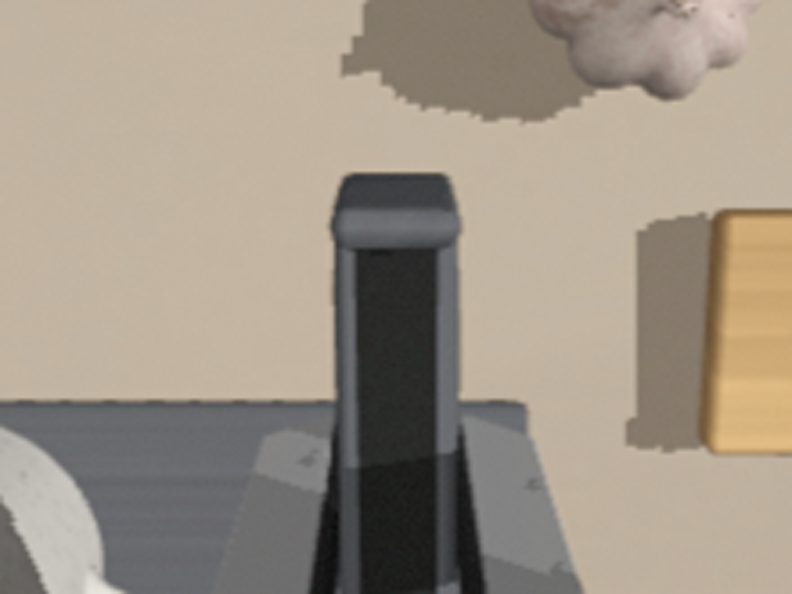

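```bash
python3 -c "
from st import *
p=proj('w2',[S([0,115,179.5]),S([0,115,152]),S([0,115,135.5]),S([0,98,159])]);print((p-[0,125])*2.58)
print(proj('w5',[S([-83.3,150,8])]),170+527/3.6,125+403/3.6)
P=onz('w5',170+527/3.6,125+403/3.6,8);print(P,S([-83.3,150,8]))
a=onz('w5',170+0,125+403/3.6,8);b=onz('w5',170+525/3.6,125+405/3.6,8);print(a,b,np.arctan2(*(b-a)[:2])*-1)
"
```

```text
[[709.62410175 339.19324613]
 [710.7010363  312.05104004]
 [711.2700127  297.71100913]
 [666.93804871 315.97126843]]
[[317.83104313 239.22386477]] 316.3888888888889 236.94444444444446
[452.69936536 156.49164202   8.        ] [455.144496   157.82508273   8.        ]
[444.12447761  13.86971252   8.        ] [453.24129722 155.93212206   8.        ] -0.06408686795555751
```

```bash
python3 -c "
from st import *
A=-.062
d=np.load('pics/w5.npz');T=d['cam_to_world']@np.linalg.inv(d['tool_from_camera'])
for dz in (0,-2,2): print((proj('w5',[(T@[46,0,-15.6+dz,1])[:3]])-[170,125])*3.6)
togo(S([-62-25,115,140.4]),A+np.pi);togo(S([-62-2,115,140.4]),A+np.pi)"
```

```text
[[395.56886935 215.8294268 ]]
[[395.55489813 218.67936066]]
[[395.58250208 213.04853891]]
now [416.7 123.1 142.2] [3.141e+00 2.000e-03 3.081e+00] t 8.05
shift [-32.6   1.9   1.9] rv [0.    0.002 0.001]
now [416.7 123.1 142.2] [3.141e+00 2.000e-03 3.081e+00] t 8.05
shift [-55.6   2.    1.9] rv [0.    0.002 0.001]
```

Call:
{"op": "move_tool", "data": {"increments": [[-3,0.5,0.5,0,0,0],[-9,1,1,0,0,0],[-15,2,1.5,0,0,0],[-18,2,1.7,0,0,0],[-18,2,1.7,0,0,0],[-18,2,1.7,0,0,0]]}}

```text
time: 8.55
tool_pos: [434.3, 124.4, 139.6]
orientation: [-3.142, -0.001, 3.082]
contact_force: [-0.1, 0.1, -2.1]
width: 17.2
gripper_force: 40.0
```

```bash
python3 -c "
from st import *
A=-.062
snap('scene','s6');snap('side','d6')
import cv2
a=cv2.resize(cv2.imread('pics/s6.png')[160:260,200:300],(400,400),interpolation=cv2.INTER_CUBIC);b=cv2.resize(cv2.imread('pics/d6.png')[200:300,230:330],(400,400),interpolation=cv2.INTER_CUBIC)
cv2.imwrite('pics/m6.png',np.hstack([a,b]))
togo(S([-62-2,115,140.4]),A+np.pi)"
```

```text
now [433.8 124.4 139.6] [-3.142e+00 -1.000e-03  3.082e+00] t 8.65
shift [-38.6  -0.3  -0.8] rv [-0.    -0.001  0.002]
```

View pics/m6.png

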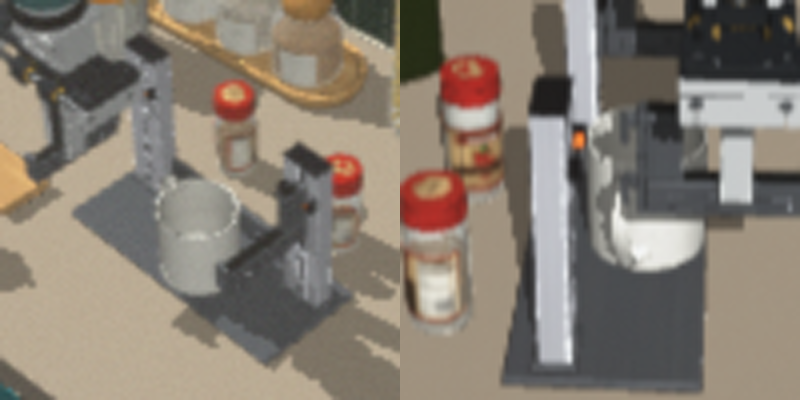

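Call:
{"op": "move_tool", "data": {"increments": [[-5,0,-0.5,0,0,0],[-12,0,-0.8,0,0,0],[-19,-0.3,-0.8,0,0,0],[-23,-0.3,-0.8,0,0,0],[-26,-0.3,-0.8,0,0,0],[-28,-0.3,-0.8,0,0,0],[-30,-0.3,-0.8,0,0,0],[-31,-0.3,-0.8,0,0,0]]}}

```text
time: 9.32
tool_pos: [465.2, 122.2, 140.5]
orientation: [3.142, -0.0, 3.082]
contact_force: [-0.3, 0.8, -2.4]
width: 17.5
gripper_force: 40.0
```

```bash
python3 -c "
from st import *
A=-.062
togo(S([-62,115,140.4]),A+np.pi)"
```

```text
now [465.2 122.2 140.5] [ 3.142 -0.     3.082] t 9.32
shift [-9.1 -0.1  0.1] rv [ 0.    -0.     0.002]
```

Call:
{"op": "move_tool", "data": {"increments": [[-1,0,0,0,0,0],[-3,0,0,0,0,0],[-5,0,0,0,0,0],[-6,0,0,0,0,0],[-7,0,0,0,0,0],[-7,0,0,0,0,0]]}}

```text
time: 9.82
tool_pos: [472.2, 121.8, 140.6]
orientation: [3.141, 0.0, 3.082]
contact_force: [0.3, -0.2, -2.1]
width: 17.8
gripper_force: 40.0
```

Call:
{"op": "move_tool", "data": {"increments": [[-1,0,0,0,0,0],[-2,0,0,0,0,0],[-2,0,0,0,0,0]]}}

```text
time: 10.07
tool_pos: [474.2, 121.7, 140.6]
orientation: [3.141, 0.0, 3.082]
contact_force: [-0.0, -0.2, -2.4]
width: 17.4
gripper_force: 40.0
```

Call:
{"op": "move_tool", "data": {"increments": [[-1,0,0,0,0,0],[-1.5,0,0,0,0,0],[-2,0,0,0,0,0],[-2,0,0,0,0,0]]}}

```text
time: 10.4
tool_pos: [475.5, 121.6, 140.5]
orientation: [3.142, -0.001, 3.082]
contact_force: [-2.3, -0.1, -2.3]
width: 17.4
gripper_force: 40.0
```

Call:
{"op": "move_tool", "data": {"increments": [[-0.7,0,0,0,0,0],[-1.5,0,0,0,0,0],[-1.5,0,0,0,0,0]]}}

```text
time: 10.65
tool_pos: [475.6, 121.6, 140.3]
orientation: [3.142, -0.004, 3.082]
contact_force: [-5.3, 0.7, 0.2]
width: 17.7
gripper_force: 40.0
```

Call:
{"op": "move_tool", "data": {"increments": [[1,0,0,0,0,0],[1.2,0,2,0,0,0],[1.2,0,4,0,0,0],[1.2,0,6,0,0,0],[1.2,0,7.5,0,0,0],[1.2,0,8.5,0,0,0],[1.2,0,8.5,0,0,0]]}}

```text
time: 11.23
tool_pos: [475.5, 121.4, 132.1]
orientation: [-3.141, -0.002, 3.082]
contact_force: [-6.1, -0.9, 2.5]
width: 17.7
gripper_force: 40.0
```

Call:
{"op": "move_tool", "data": {"increments": [[0.5,0,0.3,0,0,0],[0.5,0,0.3,0,0,0],[0.5,0,0.3,0,0,0]]}}

```text
time: 11.48
tool_pos: [475.4, 121.3, 132.0]
orientation: [-3.141, -0.0, 3.082]
contact_force: [-5.4, -0.2, 3.6]
width: 17.7
gripper_force: 40.0
```

Call:
{"op": "move_tool", "data": {"increments": [[0,0,0,0,0,0],[0,0,0,0,0,0],[0,0,0,0,0,0],[0,0,0,0,0,0],[0,0,0,0,0,0]], "finger_gap": 50}}

```text
time: 11.9
tool_pos: [476.6, 121.6, 131.9]
orientation: [3.141, 0.002, 3.082]
contact_force: [0.0, 0.4, 1.8]
width: 47.4
gripper_force: 0.0
```

```bash
python3 -c "
from st import *
snap('wrist','w7');snap('scene','s7');snap('side','d7')
import cv2
f=lambda n,x,y:cv2.resize(cv2.imread('pics/%s.png'%n)[y:y+100,x:x+100],(266,266),interpolation=cv2.INTER_CUBIC)
w=cv2.resize(cv2.imread('pics/w7.png')[100:300,180:380],(266,266))
cv2.imwrite('pics/m7.png',np.hstack([f('s7',200,160),f('d7',230,200),w]))"
```

```text
(no output)
```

View pics/m7.png

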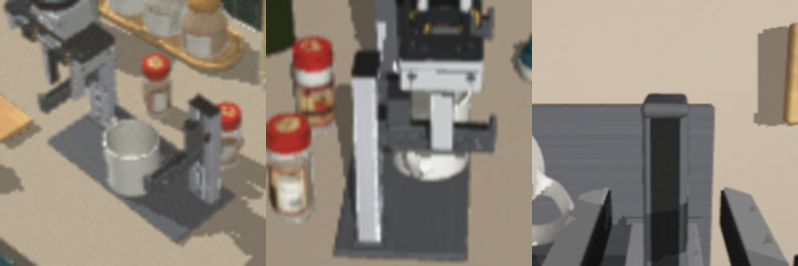

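Call:
{"op": "move_tool", "data": {"increments": [[0,0,-5,0,0,0],[0,0,-15,0,0,0],[0,0,-35,0,0,0],[0,0,-60,0,0,0],[0,0,-80,0,0,0],[0,0,-88,0,0,0],[0,0,-88,0,0,0]]}}

```text
time: 12.63
tool_pos: [477.4, 121.8, 222.5]
orientation: [3.141, 0.006, 3.082]
contact_force: [0.7, -0.3, 0.6]
width: 49.8
gripper_force: 0.0
```

Call:
{"op": "move_tool", "data": {"increments": [[0,0,0,0,0,0],[0,0,0,0,0,0],[0,0,0,0,0,0],[0,0,0,0,0,0],[0,0,0,0,0,0],[0,0,0,0,0,0]], "finger_gap": 0, "grip_force": 20}}

```text
time: 13.13
tool_pos: [475.6, 121.6, 219.2]
orientation: [-3.141, -0.001, 3.082]
contact_force: [0.6, 0.3, -0.1]
width: 13.3
gripper_force: 0.0
```

```bash
python3 -c "
from st import *
A=-.062
togo(S([-15,115,200]),A+np.pi);snap('side','d8');snap('scene','s8')
import cv2
for a,b,n in(('d7','d8','side'),('s7','s8','scene')):
  g=[cv2.imread('pics/%s.png'%t) for t in(a,b)]
print(proj('d8',[S([-15,115,177]),S([-15,115,185]),S([-108,115,139]),S([-108,115,147])]))"
```

```text
now [475.6 121.6 219.2] [-3.141e+00 -1.000e-03  3.082e+00] t 13.13
shift [-45.8  -0.   19.2] rv [-0.    -0.001  0.002]
[[277.8253338  231.47469306]
 [277.78390784 228.65814186]
 [315.52505727 245.69727244]
 [315.62584069 242.96476889]]
```

Call:
{"op": "move_tool", "data": {"increments": [[-8,0,0,0,0,0],[-22,0,0,0,0,0],[-36,0,0,0,0,0],[-45,0,4,0,0,0],[-46,0,10,0,0,0],[-46,0,17,0,0,0],[-46,0,20,0,0,0],[-46,0,20,0,0,0]], "finger_gap": 0, "grip_force": 20}}

```text
time: 13.9
tool_pos: [520.1, 118.8, 198.3]
orientation: [-3.141, -0.003, 3.082]
contact_force: [-0.9, -0.2, 0.3]
width: 0.7
gripper_force: 0.0
```

Call:
{"op": "move_tool", "data": {"increments": [[0,0,1,0,0,0],[0,0,2.5,0,0,0],[0,0,4,0,0,0],[0,0,5,0,0,0],[0,0,5,0,0,0]]}}

```text
time: 14.32
tool_pos: [521.5, 118.9, 194.7]
orientation: [3.142, 0.0, 3.082]
contact_force: [0.0, -0.1, 0.4]
width: 0.6
gripper_force: 0.0
```

Call:
{"op": "move_tool", "data": {"increments": [[0,0,1,0,0,0],[0,0,2,0,0,0],[0,0,3,0,0,0]]}}

```text
time: 14.57
tool_pos: [522.0, 118.9, 193.0]
orientation: [3.141, 0.001, 3.082]
contact_force: [-2.5, -0.6, 10.3]
width: 0.2
gripper_force: 4.8
```

Call:
{"op": "move_tool", "data": {"increments": [[0,0,1,0,0,0],[0,0,2,0,0,0],[0,0,3,0,0,0]]}}

```text
time: 14.82
tool_pos: [522.5, 119.0, 190.9]
orientation: [3.141, 0.003, 3.082]
contact_force: [-0.4, 0.5, 3.9]
width: 0.6
gripper_force: 2.1
```

Call:
{"op": "move_tool", "data": {"increments": [[0,0,1,0,0,0],[0,0,2,0,0,0],[0,0,2,0,0,0]]}}

```text
time: 15.07
tool_pos: [522.1, 118.8, 187.0]
orientation: [3.141, 0.001, 3.082]
contact_force: [0.2, -0.7, 1.3]
width: 0.8
gripper_force: 0.8
```

Call:
{"op": "move_tool", "data": {"increments": [[0,0,1,0,0,0],[0,0,2,0,0,0],[0,0,3,0,0,0]]}}

```text
time: 15.32
tool_pos: [522.0, 119.0, 184.8]
orientation: [3.141, 0.001, 3.082]
contact_force: [-1.7, -0.6, 12.8]
width: 0.6
gripper_force: 6.5
```

Call:
{"op": "move_tool", "data": {"increments": [[0,0,1,0,0,0],[0,0,2,0,0,0],[0,0,2,0,0,0]]}}

```text
time: 15.57
tool_pos: [522.0, 119.0, 184.7]
orientation: [3.141, 0.002, 3.082]
contact_force: [-3.5, -0.0, 16.8]
width: 0.6
gripper_force: 8.3
```

Call:
{"op": "move_tool", "data": {"increments": [[0,0,1,0,0,0],[0,0,1.5,0,0,0],[0,0,1.5,0,0,0]]}}

```text
time: 15.82
tool_pos: [522.0, 119.1, 184.5]
orientation: [3.141, 0.003, 3.082]
contact_force: [-6.5, -0.4, 22.5]
width: 0.5
gripper_force: 11.6
```

Call:
{"op": "move_tool", "data": {"increments": [[0,0,-5,0,0,0],[0,0,-20,0,0,0],[0,0,-45,0,0,0],[5,3,-65,0,0,0.05],[12,12,-80,0,0,0.15],[20,30,-85,0,0,0.27],[28,55,-85,0,0,0.39],[36,85,-85,0,0,0.51]]}}

```text
time: 16.48
tool_pos: [490.6, 205.7, 265.4]
orientation: [-3.141, 0.001, 2.564]
contact_force: [0.6, 0.4, -0.8]
width: 0.5
gripper_force: 0.0
```

```bash
python3 -c "
from h import *
togo([443,370,262],np.pi/2-.046)"
```

```text
now [490.6 205.7 265.4] [-3.141e+00  1.000e-03  2.564e+00] t 16.48
shift [129.7 111.6   3.3] rv [0.000e+00 1.000e-03 1.039e+00]
```

Call:
{"op": "move_tool", "data": {"increments": [[15,13,0,0,0,0.12],[32,27,0,0,0,0.24],[50,43,1,0,0,0.36],[70,60,2,0,0,0.48],[90,77,3,0,0,0.6],[108,93,3,0,0,0.72],[122,105,3,0,0,0.84],[130,111,3,0,0,0.96]], "finger_gap": 94}}

```text
time: 17.15
tool_pos: [440.2, 371.4, 261.3]
orientation: [-3.14, -0.0, 1.608]
contact_force: [0.1, -0.7, -0.2]
width: 50.3
gripper_force: 0.0
```

Call:
{"op": "move_tool", "data": {"increments": [[0,0,0,0,0,0.079],[0,0,0,0,0,0.079],[0,0,0,0,0,0.079],[0,0,0,0,0,0.079]]}}

```text
time: 17.48
tool_pos: [441.2, 369.0, 261.9]
orientation: [-3.141, 0.001, 1.534]
contact_force: [-0.4, 1.0, -0.4]
width: 77.0
gripper_force: 0.0
```

```bash
cat > bd.py <<'E'
from h import *
import sys
t=sys.argv[1];z=15
im=cv2.imread(f"pics/{t}.png");hsv=cv2.cvtColor(im,cv2.COLOR_BGR2HSV)
m=cv2.inRange(hsv,(8,85,120),(25,255,255))
m=cv2.morphologyEx(m,cv2.MORPH_OPEN,np.ones((3,3)))
n,l,s,c=cv2.connectedComponentsWithStats(m)
for i in np.argsort(-s[1:,4])[:4]+1:
    print(s[i],c[i].round())
i=1+np.argmax(s[1:,4]);
if len(sys.argv)>2:i=l[int(sys.argv[3]),int(sys.argv[2])]
v,u=np.nonzero(l==i)
P=np.array([onz(t,a,b,z)[:2] for a,b in zip(u,v)]).astype(np.float32)
print(cv2.minAreaRect(P),cv2.boxPoints(cv2.minAreaRect(P)).round(1).tolist())
E
python3 -c "
from h import *
togo([443,370,262],np.pi/2-.046);snap('wrist','w9')
print(proj('w9',[[443,354,15],[443,204,15],[443,504,15]]))"; python3 bd.py w9
```

```text
now [441.2 369.  261.9] [-3.141e+00  1.000e-03  1.534e+00] t 17.48
shift [ 1.   1.7 -0.1] rv [-0.001  0.001  0.009]
[[281.73807217 193.74491475]
 [285.44309478 297.85785816]
 [277.28505514  68.61296284]]
[    0     0   153   296 35108] [ 66. 134.]
[  258    68    55   229 11590] [283. 179.]
[ 467  174   93  117 7176] [518. 229.]
[ 209  397  351   20 5146] [404. 409.]
((186.48336791992188, 397.5191345214844), (400.94976806640625, 191.8437957763672), 75.45878601074219) [[43.29999923706055, 227.5], [229.0, 179.39999389648438], [329.70001220703125, 567.5], [144.0, 615.7000122070312]]
```

```bash
python3 bd.py w9 283 179|tail -1; python3 -c "
from h import *
a=onz('w9',258,68,15);print(a)"
```

```text
((444.6365966796875, 355.3031311035156), (297.7888488769531, 64.38634490966797), 86.93241119384766) [[404.5, 208.3000030517578], [468.79998779296875, 204.89999389648438], [484.79998779296875, 502.29998779296875], [420.5, 505.70001220703125]]
[420.44554304 505.48380957  15.        ]
```

```bash
python3 -c "
from h import *
togo([444.6,355.3,11],np.pi/2-.0535)"
```

```text
now [441.3 369.  262. ] [-3.141  0.     1.534] t 17.53
shift [-13.4   3.9 251. ] rv [-0.     0.     0.016]
```

Call:
{"op": "move_tool", "data": {"increments": [[-3,1,20,0,0,0.016],[-8,2,55,0,0,0.016],[-12,3,95,0,0,0.016],[-13.4,3.9,135,0,0,0.016],[-13.4,3.9,170,0,0,0.016],[-13.4,3.9,200,0,0,0.016],[-13.4,3.9,215,0,0,0.016],[-13.4,3.9,215,0,0,0.016]], "finger_gap": 94}}

```text
time: 18.2
tool_pos: [442.2, 353.7, 43.5]
orientation: [-3.135, 0.005, 1.517]
contact_force: [-0.8, 1.1, 0.0]
width: 93.9
gripper_force: 0.0
```

```bash
python3 -c "
from h import *
togo([444.6,355.3,11],np.pi/2-.0535);snap('wrist','w10')
print(proj('w10',[[444.6,355.3,15]]))"; python3 bd.py w10 280 200
```

```text
now [442.2 353.7  43.5] [-3.135  0.005  1.517] t 18.2
shift [ 1.9  2.6 32.4] rv [-0.007  0.005 -0.001]
[[283.53497548 240.58204104]]
[  223     0   122   327 35151] [283. 156.]
[ 239  362  321   55 8057] [355. 397.]
[   0  119   43  167 2472] [ 18. 213.]
[   0  228   26   63 1018] [  9. 261.]
((445.9034729003906, 391.7593078613281), (198.77081298828125, 64.7256088256836), 86.81413269042969) [[408.1000061035156, 294.29998779296875], [472.70001220703125, 290.70001220703125], [483.70001220703125, 489.20001220703125], [419.1000061035156, 492.79998779296875]]
```

Call:
{"op": "move_tool", "data": {"increments": [[0,0,5,0,0,0],[0,0,15,0,0,0],[0,0,25,0,0,0],[0,0,32,0,0,0],[0,0,34,0,0,0],[0,0,35,0,0,0],[0,0,35,0,0,0]]}}

```text
time: 18.83
tool_pos: [444.6, 355.9, 12.1]
orientation: [-3.141, 0.0, 1.517]
contact_force: [-0.9, 0.6, 0.6]
width: 94.2
gripper_force: 0.0
```

```bash
python3 -c "
from h import *
togo([444.2,355.3,11],np.pi/2-.0535)"
```

```text
now [444.6 355.9  12.1] [-3.141  0.     1.517] t 18.83
shift [-0.6 -0.4  1.1] rv [-0.  0. -0.]
```

Call:
{"op": "move_tool", "data": {"increments": [[-0.6,-0.4,1.1,0,0,0],[-0.6,-0.4,1.1,0,0,0],[-0.6,-0.4,1.1,0,0,0],[-0.6,-0.4,1.1,0,0,0],[-0.6,-0.4,1.1,0,0,0],[-0.6,-0.4,1.1,0,0,0],[-0.6,-0.4,1.1,0,0,0],[-0.6,-0.4,1.1,0,0,0]], "finger_gap": 0, "grip_force": 45}}

```text
time: 19.5
tool_pos: [444.2, 355.4, 11.4]
orientation: [3.142, -0.0, 1.517]
contact_force: [-1.2, -0.1, 1.3]
width: 65.4
gripper_force: 45.0
```

Call:
{"op": "move_tool", "data": {"increments": [[0,0,0,0,0,0],[0,0,0,0,0,0],[0,0,0,0,0,0]]}}

```text
time: 19.75
tool_pos: [444.2, 355.4, 11.4]
orientation: [3.142, -0.0, 1.517]
contact_force: [-1.0, 0.5, 3.0]
width: 65.6
gripper_force: 45.0
```

Call:
{"op": "move_tool", "data": {"increments": [[0,0,-4,0,0,0],[0,0,-15,0,0,0],[0,0,-40,0,0,0],[0,0,-75,0,0,0],[0,0,-110,0,0,0],[0,0,-145,0,0,0],[0,0,-175,0,0,0],[0,0,-190,0,0,0]]}}

```text
time: 20.42
tool_pos: [445.7, 356.0, 205.1]
orientation: [3.137, -0.003, 1.517]
contact_force: [0.5, 0.9, -3.1]
width: 65.3
gripper_force: 45.0
```

Call:
{"op": "move_tool", "data": {"increments": [[0,0,0,0,0,0],[0,0,0,0,0,0]]}}

```text
time: 20.58
tool_pos: [444.2, 355.1, 201.0]
orientation: [3.141, -0.0, 1.517]
contact_force: [0.3, 0.0, -3.2]
width: 65.8
gripper_force: 45.0
```

```bash
cat > bh.py <<'E'
from h import *
import sys
t=sys.argv[1]
d=np.load(f"pics/{t}.npz");T=d["cam_to_world"]@np.linalg.inv(d["tool_from_camera"])
im=cv2.imread(f"pics/{t}.png");m=cv2.inRange(cv2.cvtColor(im,cv2.COLOR_BGR2HSV),(8,85,100),(25,255,255))
n,l,s,c=cv2.connectedComponentsWithStats(m);i=l[150,280];print(s[i])
Mc=d["tool_from_camera"];f,cx,cy,_=cam(t)
for v in(40,80,120,160,200,230):
    u=np.nonzero(l[v]==i)[0]
    if not len(u):continue
    o=[]
    for a in(u.min(),u.max()+1):
        r=Mc[:3,:3]@np.array([(a-.5-cx)/f,(v-cy)/f,1]);o.append(Mc[:3,3]+r*((-3.6-Mc[2,3])/r[2]))
    print(v,np.round(o,1).tolist(),"mid",np.round((o[0]+o[1])/2,1))
E
python3 -c "
from st import *
X+=.7
snap('wrist','w11');togo(S([-65,0,220]),A-.001+np.pi/2)"; python3 bh.py w11
```

```text
now [443.4 354.7 199.7] [-3.140e+00  2.000e-03  1.517e+00] t 20.63
shift [-346.1   39.7  -19.8] rv [-0.002  0.002  0.007]
[  208     0   144   327 41764]
40 [[111.7, -31.7, -3.6], [111.7, 32.6, -3.6]] mid [111.7   0.4  -3.6]
80 [[94.5, -31.7, -3.6], [94.5, 32.2, -3.6]] mid [94.5  0.2 -3.6]
120 [[76.2, -31.7, -3.6], [76.2, 32.7, -3.6]] mid [76.2  0.5 -3.6]
160 [[56.8, -31.7, -3.6], [56.8, 32.7, -3.6]] mid [56.8  0.5 -3.6]
200 [[36.1, -31.7, -3.6], [36.2, 32.2, -3.6]] mid [36.2  0.3 -3.6]
230 [[19.7, -31.9, -3.6], [19.8, 32.5, -3.6]] mid [19.8  0.3 -3.6]
```

Call:
{"op": "move_tool", "data": {"increments": [[-10,1,-8,0,0,0],[-30,3,-16,0,0,0],[-58,6,-22,0,0,0],[-88,9,-22,0,0,0],[-118,13,-22,0,0,0],[-148,17,-22,0,0,0],[-178,20,-22,0,0,0],[-208,24,-22,0,0,0.007]]}}

```text
time: 21.3
tool_pos: [455.4, 144.1, 221.8]
orientation: [-3.138, 0.001, 1.51]
contact_force: [0.6, -0.3, -2.7]
width: 65.8
gripper_force: 45.0
```

Call:
{"op": "move_tool", "data": {"increments": [[-30,3.5,0,0,0,0],[-60,7,0,0,0,0],[-88,10,0,0,0,0],[-110,12.5,0,0,0,0],[-125,14,0,0,0,0],[-134,15,0,0,0,0],[-137,15.5,0,0,0,0],[-137,15.5,0,0,0,0]]}}

```text
time: 21.97
tool_pos: [463.5, 8.2, 222.5]
orientation: [-3.14, -0.0, 1.509]
contact_force: [0.4, 0.5, -2.9]
width: 65.5
gripper_force: 45.0
```

Call:
{"op": "move_tool", "data": {"increments": [[0,0,0,0,0,0],[0,0,0,0,0,0]]}}

```text
time: 22.13
tool_pos: [463.8, 9.5, 223.0]
orientation: [-3.141, -0.001, 1.511]
contact_force: [0.5, -0.5, -3.1]
width: 65.4
gripper_force: 45.0
```

```bash
python3 -c "
from st import *
X+=.7
togo(S([-65,0,140.4]),A-.001+np.pi/2);snap('wrist','w12')
for n,a in(('free',115),('held',-115)):
  print(n,proj('w12',[S([-108,a+q,139]) for q in(-9,9)]+[S([-28,a+q,177]) for q in(-9,9)]+[S([0,a+q,198]) for q in(-23,23)]))
cv2.imwrite('pics/w12.png',cv2.imread('pics/w12.png'))"
```

```text
now [463.8   9.5 223. ] [-3.141e+00 -1.000e-03  1.511e+00] t 22.13
shift [-2.5  0.8 82.6] rv [-0.001 -0.001  0.001]
free [[221.22109473  81.21014281]
 [220.05793718  54.07463017]
 [341.43376414  73.98907867]
 [342.90290484  41.63473617]
 [396.85458204  95.6253302 ]
 [404.94595974   3.02945766]]
held [[232.87542615 353.09614452]
 [232.13432866 335.80694751]
 [327.28187078 385.65099457]
 [328.15214267 366.48531843]
 [368.23209778 423.17448242]
 [372.78303071 371.09464864]]
```

```bash
python3 -c "
import cv2
g=cv2.imread('pics/w12.png')
for v in(20,35,50,65,80): print(v,[int(x) for x in g[v,340:440:2].mean(1)])
from st import *
X+=.7
print([(round(p[0],1),round(p[1],1)) for p in proj('w12',[S([0,q,198]) for q in(96,104,112,120,128,134)])])
"
```

```text
20 [161, 161, 161, 161, 145, 121, 153, 176, 175, 175, 175, 175, 175, 174, 174, 173, 173, 173, 173, 172, 173, 172, 173, 173, 172, 150, 115, 88, 109, 107, 106, 38, 32, 33, 35, 35, 34, 34, 32, 35, 35, 35, 33, 32, 31, 34, 34, 32, 33, 34]
35 [162, 162, 162, 159, 137, 117, 176, 176, 176, 176, 175, 175, 176, 144, 7, 21, 47, 49, 47, 51, 49, 66, 107, 107, 106, 107, 108, 108, 108, 107, 84, 29, 37, 37, 34, 33, 34, 34, 36, 32, 35, 34, 35, 33, 34, 35, 34, 31, 33, 33]
50 [162, 162, 163, 152, 131, 101, 106, 104, 104, 106, 105, 105, 107, 106, 107, 106, 106, 106, 103, 108, 106, 105, 100, 109, 108, 99, 96, 92, 78, 39, 27, 33, 36, 36, 34, 35, 35, 35, 34, 33, 34, 35, 36, 33, 34, 33, 32, 33, 34, 33]
65 [164, 164, 162, 145, 117, 43, 39, 38, 37, 38, 38, 39, 42, 40, 40, 38, 39, 42, 97, 107, 101, 96, 91, 100, 101, 90, 64, 69, 97, 39, 33, 36, 37, 36, 34, 37, 35, 36, 35, 35, 36, 35, 34, 35, 31, 35, 34, 35, 33, 33]
80 [165, 164, 159, 138, 97, 57, 57, 59, 58, 54, 54, 52, 51, 51, 52, 52, 52, 48, 53, 57, 65, 83, 106, 108, 108, 107, 106, 108, 89, 29, 34, 33, 33, 37, 39, 35, 37, 34, 34, 37, 34, 38, 33, 34, 35, 33, 37, 33, 31, 29]
[(np.float64(397.5), np.float64(88.1)), (np.float64(398.9), np.float64(72.6)), (np.float64(400.2), np.float64(56.9)), (np.float64(401.7), np.float64(40.7)), (np.float64(403.1), np.float64(24.2)), (np.float64(404.2), np.float64(11.6))]
```

Call:
{"op": "move_tool", "data": {"increments": [[-1,-0.1,5,0,0,0.001],[-2,-0.2,18,0,0,0.001],[-2.5,-0.2,36,0,0,0.001],[-2.5,-0.2,52,0,0,0.001],[-2.5,-0.2,64,0,0,0.001],[-2.5,-0.2,72,0,0,0.001],[-2.5,-0.2,76,0,0,0.001],[-2.5,-0.2,76,0,0,0.001]]}}

```text
time: 22.85
tool_pos: [463.2, 6.5, 146.4]
orientation: [-3.14, -0.0, 1.509]
contact_force: [-0.7, 0.6, -3.0]
width: 65.7
gripper_force: 45.0
```

```bash
python3 -c "
from st import *
X-=.3
togo(S([-65,0,140.4]),A-.001+np.pi/2)"
```

```text
now [463.2   6.5 146.4] [-3.14  -0.     1.509] t 22.85
shift [0.6 1.2 6. ] rv [-0.002 -0.    -0.   ]
```

Call:
{"op": "move_tool", "data": {"increments": [[0.3,0.4,1,0,0,0],[0.6,0.8,2.5,0,0,0],[0.6,1,4,0,0,0],[0.6,1,5,0,0,0],[0.6,1,5.6,0,0,0],[0.6,1,5.6,0,0,0]]}}

```text
time: 23.35
tool_pos: [464.8, 6.7, 141.6]
orientation: [3.141, -0.0, 1.509]
contact_force: [-0.2, 0.4, -3.4]
width: 65.3
gripper_force: 45.0
```

```bash
python3 -c "
from st import *
X-=.3
togo(S([-65,0,140.4]),A-.001+np.pi/2)"
```

```text
now [464.8   6.7 141.6] [ 3.141 -0.     1.509] t 23.35
shift [ 0.3 -0.4  1.2] rv [ 0.    -0.    -0.001]
```

Call:
{"op": "move_tool", "data": {"increments": [[0,0,0.5,0,0,0],[0,0,1,0,0,0],[0,0,1.4,0,0,0],[0,0,1.4,0,0,0]]}}

```text
time: 23.68
tool_pos: [464.8, 6.7, 140.2]
orientation: [3.141, -0.0, 1.509]
contact_force: [0.5, -0.1, -3.0]
width: 65.5
gripper_force: 45.0
```

Call:
{"op": "move_tool", "data": {"increments": [[0,0,0.3,0,0,0],[0,0,0.6,0,0,0],[0,0,0.6,0,0,0]]}}

```text
time: 23.93
tool_pos: [464.8, 6.7, 140.0]
orientation: [3.141, -0.0, 1.509]
contact_force: [-0.4, 0.6, 1.2]
width: 65.4
gripper_force: 45.0
```

Call:
{"op": "move_tool", "data": {"increments": [[0,0,0.2,0,0,0],[0,0,0.2,0,0,0],[0,0,0.2,0,0,0],[0,0,0.2,0,0,0]], "finger_gap": 85}}

```text
time: 24.27
tool_pos: [465.0, 6.6, 139.5]
orientation: [3.141, -0.0, 1.509]
contact_force: [0.4, -0.3, -0.2]
width: 84.4
gripper_force: 0.0
```

Call:
{"op": "move_tool", "data": {"increments": [[0,0,-4,0,0,0],[0,0,-12,0,0,0],[0,0,-28,0,0,0],[0,0,-50,0,0,0],[0,0,-75,0,0,0],[0,0,-95,0,0,0],[0,0,-100,0,0,0],[0,0,-100,0,0,0]]}}

```text
time: 24.93
tool_pos: [466.0, 6.6, 241.3]
orientation: [3.137, 0.0, 1.509]
contact_force: [-0.0, 1.1, 0.6]
width: 84.8
gripper_force: 0.0
```

```bash
python3 -c "
from st import *
X-=.3
snap('wrist','w13');snap('scene','s13');snap('side','d13')
import cv2
im=cv2.imread('pics/w13.png');l=cv2.inRange(cv2.cvtColor(im,cv2.COLOR_BGR2HSV),(8,85,100),(25,255,255))
n,l,s,c=cv2.connectedComponentsWithStats(l);i=l[180,280];print(s[i],i)
for v in range(20,260,30):
  u=np.nonzero(l[v]==i)[0]
  if len(u):print(v,onz('w13',u.min()-.5,v,144)[:2].round(1),onz('w13',u.max()+.5,v,144)[:2].round(1))
print(proj('w13',[S([-65,q,144]) for q in(150,100,0,-100,-150)]))
print('want edges',S([-98,150,144]),S([-32,150,144]),S([-98,0,144]),S([-32,0,144]))
# orange noses in wrist, scene and side
for t in('w13','s13','d13','w2'):
  h=cv2.cvtColor(cv2.imread(f'pics/{t}.png'),cv2.COLOR_BGR2HSV);m=cv2.inRange(h,(5,190,150),(20,255,255))
  n,_,st,ce=cv2.connectedComponentsWithStats(m);P=proj(t,[S([-5,115+q,159]) for q in(20,-20)]);print(t,P.round(1).tolist(),[(st[k].tolist()) for k in range(1,n) if min(np.hypot(*(P-ce[k]).T))<25])
"
```

```text
[  234    18    89   309 24567] 3
20 [442.7 154.8] [505.8 151. ]
50 [440.7 135. ] [505.2 131. ]
80 [439.5 114.2] [503.8 110.2]
110 [438.1  92.4] [502.4  88.5]
140 [436.7  69.7] [500.9  65.7]
170 [435.3  45.8] [499.4  41.9]
200 [433.8  20.9] [497.7  16.8]
230 [432.2  -5.4] [496.9  -9.5]
[[276.57687329  14.23344931]
 [276.85295102  87.6196476 ]
 [277.32755835 213.77841565]
 [277.720899   318.33510732]
 [277.89334932 364.17536252]]
want edges [440.47094806 158.70655363 144.        ] [506.35218369 154.7489292  144.        ] [431.47634709   8.97647263 144.        ] [497.35758272   5.01884821 144.        ]
w13 [[363.2, 31.7], [359.7, 92.8]] [[359, 38, 11, 10, 86], [358, 86, 8, 3, 12]]
s13 [[230.7, 178.5], [237.1, 183.0]] []
d13 [[273.2, 242.0], [274.5, 233.4]] []
w2 [[295.5, 245.0], [255.7, 242.6]] [[258, 240, 6, 8, 38], [286, 242, 6, 7, 32]]
```

```bash
python3 -c "
import cv2
h=cv2.cvtColor(cv2.imread('pics/w13.png'),cv2.COLOR_BGR2HSV)
for v in range(30,104,2): print(v,''.join('O' if (3<=p[0]<=22 and p[1]>150 and p[2]>60) else ('#' if p[2]<50 else ('+' if p[2]<100 else '.')) for p in h[v,335:400]))
from h import *
togo([488,118,300],np.pi-.06)"
```

```text
30 ........................##############+...........+##############
32 ......................+###############+...........+##############
34 ......................###############++...........+##############
36 ......................##############++............+##############
38 ......................##OOOOOOOOOOO.+.............+##############
40 ........................OOOOOOOOOOO.+............++##############
42 ........................OOOOOOOOOO.+.............+###############
44 ........................OOOOOOOOOO.+.............+###############
46 ........................OOOOOOOOO.+..............+###############
48 ......................+.OOOOOOOO..+............+++###############
50 .............................................+++++###############
52 .............................+......+++..++++++##################
54 .+###########################++.....++++++++#####################
56 .+##########################++......+......######################
58 .+###########################+......+......######################
60 .+##########################++......+.....+#++################
[... 861 characters left out ...]
OOOOO.+++...........+##################
88 ++......+.....+++++++OOOOOOOOOOO.++...........+##################
90 .+............+++++++++###########+..........++##################
92 +.............+++++###############+..........++##################
94 +............+++++################+...........++#################
96 .............+++++################+++.........+...+++.+++++++++++
98 ............+++++++############+++..++..+.+.....+++..++++........
100 ............+++++++++++++..........+.++++++.+++..................
102 ............+++++......+.+.++++.+.++.............................
now [463.9   6.8 238.2] [-3.139 -0.     1.509] t 25.08
shift [112.5  17.1 -61.8] rv [-0.002 -0.002 -1.573]
```

Call:
{"op": "move_tool", "data": {"increments": [[0,0,-20,0,0,0],[5,1,-45,0,0,-0.12],[20,3,-62,0,0,-0.24],[40,6,-62,0,0,-0.36],[60,9,-62,0,0,-0.48],[80,12,-62,0,0,-0.6],[95,15,-62,0,0,-0.72],[110,17,-62,0,0,-0.84]]}}

```text
time: 25.75
tool_pos: [488.1, 116.3, 299.6]
orientation: [-3.139, -0.002, 2.355]
contact_force: [0.1, -1.4, -0.3]
width: 85.3
gripper_force: 0.0
```

Call:
{"op": "move_tool", "data": {"increments": [[0,0,0,0,0,-0.12],[0,0,0,0,0,-0.24],[0,0,0,0,0,-0.36],[0,0,0,0,0,-0.48],[0,0,0,0,0,-0.6],[0,0,0,0,0,-0.73],[0,0,0,0,0,-0.73],[0,0,0,0,0,-0.73]]}}

```text
time: 26.42
tool_pos: [488.0, 115.4, 300.0]
orientation: [-3.141, -0.003, 3.076]
contact_force: [-0.3, -0.2, 0.5]
width: 85.2
gripper_force: 0.0
```

```bash
python3 -c "
from st import *
snap('wrist','w14')
P=proj('w14',[S([-5,115+q,159]) for q in(20,14,-14,-20)]);print(P.round(1).tolist())
h=cv2.cvtColor(cv2.imread('pics/w14.png'),cv2.COLOR_BGR2HSV);a,b=P.mean(0).astype(int)
for v in range(b-34,b+22,2): print(v,''.join('O' if (3<=p[0]<=22 and p[1]>150 and p[2]>60) else ('#' if p[2]<50 else ('+' if p[2]<100 else '.')) for p in h[v,a-35:a+35]))
print(a-35)"
```

```text
[[305.6, 243.5], [299.6, 243.5], [271.7, 243.7], [265.8, 243.7]]
209 ......................................................................
211 ......................................................................
213 ......................................................................
215 ++++++++++++++++++........+++++++++++++...+...........................
217 +++++++++++++++++.........+++++++++++++...+...........++..............
219 +++++++++++++++++.........+++++++++++++..............+++..............
221 +++++++++++++++++..........++++++++++++...+...........++..............
223 ++++++++++++++++..........+++++++++++++++............+++..............
225 #####+#+######++........+++++++++++++++++++...........................
227 ##+######+####++.......+++++..........................+++.........
[... 658 characters left out ...]
OOOO#####............
247 ............+####+OOOOO.++++++++++#+##+++...+..OOOOOO####+............
249 ............+#####+.+++++..........................++####+............
251 .............++++....++++++++++++++....................+..............
253 ...............................+++++..................................
255 ................................+++++###+.............................
257 ...............................+++++####+.............................
259 ...............................++++#####+.............................
261 ......+........................#########++............................
263 .....+....++++++++++++++++++++.+++++++++++++++++++++++++++++..........
250
```

```bash
python3 -c "
from station import bot, camrig, telemetry
print(bot.hand_in())"
```

```text
the job is handed in; nothing more can be done
None
```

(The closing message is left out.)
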